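# Clip the sensor on the leaf press and set its wing screw

### The arm

A 7-joint arm with a two-finger parallel gripper is mounted at the origin on the work surface. World frame = base frame: x ahead of the robot, y to its left, z up, the work surface at z = 0. Lengths are in m, angles in rad, forces in N, time in s.
With the tool pointing down it reaches from about 0.4 to 0.85 m from the base axis. Payload 10.4 kg.
Tool frame: the origin (TCP) lies at the very end of the fingers, on their centre line; the grasp point (between the pads) lies 19 mm behind it (manip.tcp_to_grasp is the z of the grasp point in the tool frame, in m); z points along the fingers, x is the direction in which the jaws open and shut, and the axes are right-handed (so a half turn about z gives the same grasp; the last joint's range is limited). The gripper opens to 85 mm and grips with 20 to 120 N. Pads are 22 mm wide; open, the fingers measure 114 mm over their backs; the gripper's body (76 mm by 85 mm) begins 54 mm behind the grasp point. The pads swing forward as they close: fully open they stand 13 mm farther back than shut.
Start: joints at [-0.023, 0.332, -0.065, 1.46, 0.022, 1.35, -0.088], TCP at [0.625, 0, 0.231] pointing down, gripper open.
Joint ranges: [-2.6, 2.6], [-0.5, 2.12], [-1.47, 1.34], [0.16, 2.42], [-1.27, 4.41], [0.06, 2.06], [-2.6, 2.6]. Speed limits (rad/s): [2.22, 2.22, 2.79, 2.79, 3.14, 3.14, 3.14].

### API

Orientations are given as a unit quaternion [x, y, z, w].
In Python, from workcell import manip gives the robot as it stands.
- The arm moves only by the tool servo_tool, never from a script. Its argument "moves" is a list of rows, each an object with "travel": the shift along the tool's x, y, z in mm, a list of three; "dr": the turn, a rotation vector about the tool's x, y, z in degrees, a list of three. A call has 1 to 12 rows; each row shifts and turns the commanded pose from where the row before left it, along the tool's axes as they then stand; what a row does not reach is not made up. A row lasts 1/8 s, in which the tool goes at most 62.5 mm and 10.7 degrees, less where a joint would pass 70% of its speed; a pose out of reach is approached as far as the arm can. A call is refused whole if a number of a shift passes 62.5 or a number of a turn 10.7, either way. A call with a gripper value outside its range is refused whole. "claw" is the closure, from 0 (fully open) to 1 (shut), set as the call begins (left out, the last holds). The fingers move at their own pace and stop on an object; "squeeze" is the grip in N (left out, the last holds). Time passes only in rows, so rows that do not move let the fingers close. It gives the time, the measured TCP pose, the force and the opening at its end, in the units of the state.
- manip.get_obs(): the state, without advancing time (a new reading comes with each control period).
- manip.camera(name): name is "scene" or "side" or "wrist"; returns the picture (384x512x3 uint8, blue, green, red); there is no depth.
- manip.calibration(name): a dict with "intrinsics" (3x3 intrinsics, pixels), "distortion" ([k1, k2, p1, p2, k3] as OpenCV has them; the pictures are not rectified), "view" (4x4, takes a point from world to camera coordinates). Camera axes: x right, y down, z forward; pixel columns grow to the right and rows downward; lengths in m; the calibration is good to about 2 mm. A picture is of the moment at which its call begins: read the wrist's pose just before it. calibration takes no time and is no camera call; for the wrist camera it gives the pose at the moment of the call.
- manip.hand_in(): hands the job in, once; it reports no verdict.
The state is a dict: "clock": time; "joint_pos": joint angles; "joint_velocities": joint speeds; "tau": joint torques, N m; "position": TCP position; "ee_rot": TCP orientation; "ft_force": force on the tool from outside, world axes, zero at the start; "torque": the same for the moment, N m; "grip_width": opening from 0.0 (shut) to 1.0 (fully open).
Only numpy, scipy, OpenCV 4.12 (cv2) and the standard library are available. Lean on these libraries where they do the work, as an engineer would, in place of code of your own. Each camera call takes 0.05 s, during which the arm holds its last target. There are 200 camera calls.

### The job

Squeeze the sensor clip off its rest and let it spring shut on the top edge of the upright plate of the leaf press, pushed well down on the plate and clear of its ends. Then turn the press's wing screw clockwise until it seats, back it off a quarter turn, and finish while still gripping the screw there. Leave the glass and china standing about where they are.

Things in the scene. Friction and masses are not known exactly. Their poses are not given: they have to be found in the camera images.
- press: Leaf press, fixed to the bench: aluminium base 140 x 300 x 20 mm (x, y, z of its frame), origin at the centre of its underside, z up. At y = -85 mm stands the upright plate; at y = +80 mm a grey bridge (132 mm along x, 30 mm wide, its top 74 mm above the bench) crosses a round clear window and carries the wing screw on a vertical axis.
- plate_top (a point): Middle of the top edge of the press's upright steel plate, 80 mm above the bench. Axes as the press: the plate is 4 mm thick along x, 80 mm wide along y, and stands 60 mm free above the base (small corner blocks at its foot, 12 mm high).
- thumbscrew (a joint): Angle of the wing screw, rad: 0 = seated (a firm stop, fully clockwise seen from above), growing as it is backed off anticlockwise, to 4.0 at most. Starts between 1.0 and 3.2. Turns stiffly (0.06 N m), stays where it is left, does not noticeably rise or sink. At 0 its wings lie along the press's x axis; at value a they are turned anticlockwise from it by a.
- screw_grip (a point): Point on the screw axis, 108 mm above the bench, at which to grip the screw's plain steel wing head: one flat upright blade of two wings, 10 mm thick along the point's y (close along it), about 50 mm long along its x, 82 to 117 mm above the bench. Its axes turn with the screw, z up. Under the blade is a round collar 20 mm across; nothing else stands above the bridge.
- rest: Small fixed stand on which the clip waits: grey base 60 x 90 x 16 mm (x, y, z), origin at the centre of its underside, with an upright strip 4 mm thick along x, 50 mm wide along y, top at 60 mm.
- clip: Black spring clip, 40 g, like an upright clothes peg, jaws down, two finger wings up; a white sensor pod on its +x jaw. Origin midway between the jaw tips, z up; jaws open along x; 22 mm wide along y, 62 mm tall. At the start it sits astride the rest's strip, origin 37 mm above the bench, x along the rest's x. Its pivot bar bottoms out with 23 mm of plate between the jaws. Either way round is fine.
- clip_wings (a point): Point of the clip at which to squeeze it along its x: midway between the wings, 50 mm above the jaw tips. The wings reach from 28 to 62 mm above the tips, lean outwards and measure 31 mm over their tops. Squeezed (spring about 8 N; use 15 N or more) they stop upright and parallel, 14 mm over all, and the jaw tips are then about 17 mm apart, evenly either side. The pod lies below 17 mm.
- clip_jaw (a joint): Opening of the clip in rad: 0 = jaws parallel and 4 mm apart (as it sits on a 4 mm plate), 0.5 = wings squeezed to their stop.
- beaker: Bystander: glass beaker, 60 mm across, 80 mm tall; origin at the centre of its foot.
- jar: Bystander: brown glass jar, 52 mm across, 75 mm tall; origin at the centre of its foot.
- dish: Bystander: white china dish, 90 mm across, 35 mm tall; origin at the centre of its foot.
Not all that is in view belongs to the job. What is meant by the clip is not orange, and is the larger of those in its own colour.

How it is judged:
On the way, in this order (a step that is already met when the one before it is completed fails the run):
1. the clip grips the upright plate of the press and has been let go (x of clip in the frame of plate_top between -0.007 and 0.007 m and y of clip in the frame of plate_top between -0.033 and 0.033 m and z of clip in the frame of plate_top between -0.028 and -0.007 m and angle between clip's own z axis and vertical below 0.3 rad and contact force between clip and press above 0.5 N and contact force between the fingers and clip below 0.1 N), for 0.3 s.
2. the wing screw is seated (within 0.1 rad of its stop) (value of joint thumbscrew below 0.1 rad), for 0.1 s.
At the end, for the whole second after the job is handed in: The wing screw is still, 1.57 rad (within 0.3) back from its seat, gripped by the fingers (over 2 N); the clip alone grips the plate, upright (within 0.3 rad), jaw tips 7 to 28 mm below its top edge, middle within 33 mm of the plate's middle (all of step 1 and value of joint thumbscrew between 1.27 and 1.87 rad and velocity of joint thumbscrew between -0.1 and 0.1 rad/s and contact force between the fingers and thumbscrew above 2 N); the arm keeps its last pose, push and grip.
It fails at once if the beaker is pushed more than 40 mm or knocked over (distance of beaker from where it was at the start of the episode above 0.04 m or angle between beaker's own z axis and vertical above 0.6 rad).
It fails at once if the jar is pushed more than 40 mm or knocked over (distance of jar from where it was at the start of the episode above 0.04 m or angle between jar's own z axis and vertical above 0.6 rad).
It fails at once if the dish is pushed more than 40 mm or knocked over (distance of dish from where it was at the start of the episode above 0.04 m or angle between dish's own z axis and vertical above 0.6 rad).
It also fails if it takes over 64 s, if anything falls off the work surface, if the arm or the gripper's body presses on something with over 40 N, if the wrist force passes 120 N, or if a joint passes its speed limit or range.

## Working session

There is one attempt and no reset: what is moved stays moved. The work goes in short steps, Python scripts to look and compute and a tool call to move; the robot and the scene stay as the last step left them, time stands still between calls to the robot, and variables do not carry over. Pictures are saved under pics/ and viewed, on a budget of 10 in all, crops included, one or two more only if the job needs it, and the job is handed in when it is done.

Besides the shell and the picture viewer there is one more tool, called after "Call:" by a JSON object that holds its "api" and its "payload", one argument or row to a line. servo_tool: Moves the arm, as the interface text tells. Its arguments: {"type":"object","properties":{"moves":{"type":"array","items":{"type":"object","properties":{"travel":{"type":"array","items":{"type":"number"}},"dr":{"type":"array","items":{"type":"number"}}}}},"claw":{"type":"number"},"squeeze":{"type":"number"}},"required":["moves"]}

```bash
ls; mkdir -p pics; python3 - <<'E'
from workcell import manip
import cv2,numpy as np
o=manip.get_obs(); print({k:np.round(v,3) for k,v in o.items()}, manip.tcp_to_grasp)
for n in ("scene","side","wrist"):
    c=manip.calibration(n); print(n,np.round(c["intrinsics"],1).tolist(),np.round(c["distortion"],3),np.round(np.linalg.inv(c["view"]),3).tolist())
    cv2.imwrite(f"pics/{n}0.png",manip.camera(n))
a=[cv2.imread(f"pics/{n}0.png") for n in ("scene","side")]
E
```

```text
pics
{'clock': np.float64(0.0), 'joint_pos': array([-0.023,  0.333, -0.065,  1.461,  0.022,  1.35 , -0.089]), 'joint_velocities': array([ 0.001, -0.002,  0.001,  0.001, -0.001, -0.001, -0.001]), 'tau': array([ 0.0000e+00, -6.2545e+01,  5.0000e-02, -3.9161e+01,  1.6000e-02,
        1.0000e-02, -0.0000e+00]), 'position': array([0.625, 0.   , 0.231]), 'ee_rot': array([ 1.   ,  0.   , -0.001,  0.   ]), 'ft_force': array([ 0.241, -0.504,  0.205]), 'torque': array([ 0.023,  0.026, -0.014]), 'grip_width': np.float64(1.0)} -0.0187
scene [[375.2, 0.0, 258.2], [0.0, 375.2, 190.4], [0.0, 0.0, 1.0]] [-0.113  0.     0.     0.     0.   ] [[0.848, 0.338, -0.407, 0.992], [0.53, -0.555, 0.641, -0.692], [-0.009, -0.76, -0.65, 0.715], [0.0, 0.0, 0.0, 1.0]]
side [[449.4, 0.0, 257.3], [0.0, 449.4, 189.5], [0.0, 0.0, 1.0]] [-0.135  0.     0.     0.     0.   ] [[0.947, -0.196, 0.253, 0.357], [-0.32, -0.532, 0.784, -0.798], [-0.019, -0.824, -0.567, 0.629], [0.0, 0.0, 0.0, 1.0]]
wrist [[317.8, 0.0, 252.3], [0.0, 317.8, 186.6], [0.0, 0.0, 1.0]] [-0.055  0.     0.     0.     0.   ] [[1.0, 0.001, -0.001, 0.624], [0.001, -0.958, -0.286, 0.073], [-0.002, 0.286, -0.958, 0.374], [0.0, 0.0, 0.0, 1.0]]
```

View pics/scene0.png

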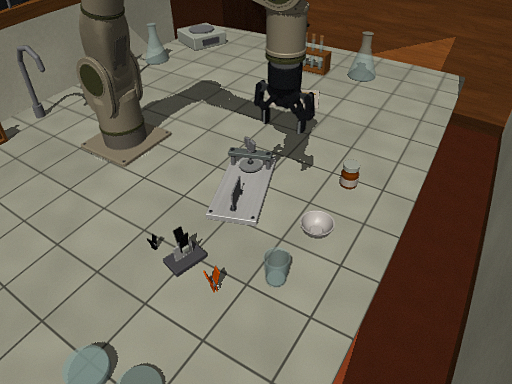

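View pics/side0.png

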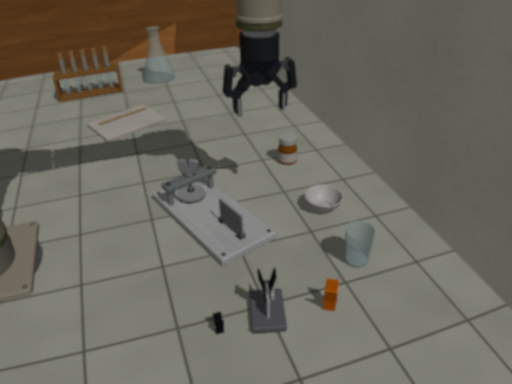

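View pics/wrist0.png

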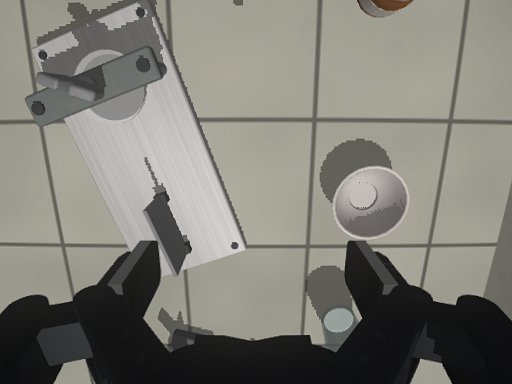

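The scene view shows the press around (243,185), the rest with its clip at (183,250), a small black decoy at (153,242) and an orange one at (214,280). The side view shows the rest at (267,310). In the wrist view the base bolts are at (42,55), (140,12) and (235,245), and the bridge bolts at (38,108) and (143,65). I'll turn these into coarse positions.

```bash
cat > h.py <<'E'
from workcell import manip
import cv2,numpy as np
def cal(n):
    c=manip.calibration(n); return np.array(c["intrinsics"]),np.array(c["distortion"]),np.array(c["view"])
def ray(n,px,c=None):
    K,d,V=c or cal(n); p=cv2.undistortPoints(np.array([[px]],float),K,d)[0,0]
    Ti=np.linalg.inv(V); r=Ti[:3,:3]@[p[0],p[1],1]; return Ti[:3,3],r/np.linalg.norm(r)
def onz(n,px,z,c=None):
    o,r=ray(n,px,c); return o+r*(z-o[2])/r[2]
def tri(rays):
    A=np.zeros((3,3));b=np.zeros(3)
    for o,r in rays:
        P=np.eye(3)-np.outer(r,r);A+=P;b+=P@o
    x=np.linalg.solve(A,b); return x,[np.linalg.norm((np.eye(3)-np.outer(r,r))@(x-o)) for o,r in rays]
def proj(n,X,c=None):
    K,d,V=c or cal(n); rv=cv2.Rodrigues(V[:3,:3])[0]
    return cv2.projectPoints(np.atleast_2d(np.array(X,float)),rv,V[:3,3],K,d)[0][:,0]
E
python3 - <<'E'
from h import *
np.set_printoptions(precision=4,suppress=True)
for p in [(42,55),(140,12),(235,245)]: print('bolt',onz('wrist',p,.02))
a,b=onz('wrist',(38,108),.074),onz('wrist',(143,65),.074); d=b-a
print('bridge',a,b,(a+b)/2,np.linalg.norm(d),np.degrees(np.arctan2(d[1],d[0])))
print('scene base corners',*[onz('scene',p,.02) for p in [(208,213),(253,222),(273,160)]])
print('rest base',onz('scene',(185,256),.016),onz('side',(267,306),.016))
print('cliptop',tri([ray('scene',(183,236)),ray('side',(267,279))]))
for n,z,q in [('beaker',0,[(276,283),(357,262)]),('dish',0,[(317,235),(323,211)]),('jar',0,[(349,187),(288,162)]),('orange',0,[(215,288),(330,305)]),('small',0,[(154,247),(219,331)])]:
    print(n,onz('scene',q[0],z),onz('side',q[1],z))
E
```

```text
bolt [0.3988 0.1137 0.02  ]
bolt [0.5091 0.1529 0.02  ]
bolt [ 0.6025 -0.1079  0.02  ]
bridge [0.4215 0.0605 0.074 ] [0.5258 0.0969 0.074 ] [0.4736 0.0787 0.074 ] 0.11047977138543057 19.214726639071085
scene base corners [ 0.4911 -0.1554  0.02  ] [ 0.6118 -0.1209  0.02  ] [0.5184 0.1423 0.02  ]
rest base [ 0.5322 -0.2997  0.016 ] [ 0.5312 -0.2987  0.016 ]
cliptop (array([ 0.5327, -0.294 ,  0.08  ]), [np.float64(0.0011651477222819175), np.float64(0.0011651477222820038)])
beaker [ 0.7512 -0.2421  0.    ] [ 0.7436 -0.2403  0.    ]
dish [ 0.7671 -0.0582  0.    ] [ 0.7522 -0.0634  0.    ]
jar [0.7662 0.1665 0.    ] [0.7579 0.1675 0.    ]
orange [ 0.6405 -0.3266  0.    ] [ 0.6435 -0.3226  0.    ]
small [ 0.4357 -0.3104  0.    ] [ 0.4394 -0.3111  0.    ]
```

The press fits well: yaw about 19.6°, centre (0.501, 0.003), bridge midpoint as expected and base bolts consistent. Next I'll move over the rest to see the clip close up.

Call:
{"api": "servo_tool", "payload": {
  "moves": [
    {"travel":[-16,54,0]},
    {"travel":[-16,54,0]},
    {"travel":[-16,54,0]},
    {"travel":[-16,54,0]},
    {"travel":[-16,54,0]},
    {"travel":[-16,54,0]},
    {"travel":[0,0,0]},
    {"travel":[0,0,0]}
  ],
  "claw": 0
}}

```text
$.moves[0]: bad value
```

```bash
python3 - <<'E'
from h import *
c=cal('wrist'); im=manip.camera('wrist'); cv2.imwrite('pics/w1.png',im); np.savez('w1.npz',K=c[0],d=c[1],V=c[2])
print(manip.get_obs()['position'],manip.get_obs()['ee_rot'])
cv2.imwrite('pics/w1c.png',cv2.resize(im[:300,120:400],None,fx=2.0,fy=2.0,interpolation=cv2.INTER_CUBIC))
E
```

```text
[6.24788346e-01 2.64436379e-05 2.30862858e-01] [ 9.99999920e-01  6.40502199e-06 -4.00354484e-04 -6.37613128e-07]
```

View pics/w1c.png

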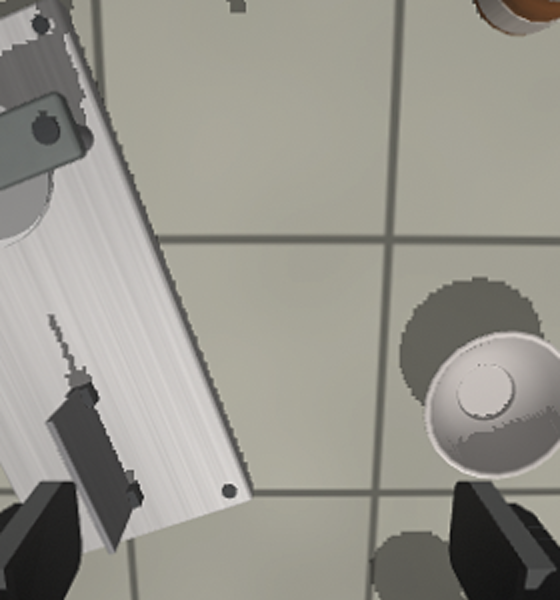

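The move was refused because every row needs "dr". The picture still shows the plate's top edge, from full-frame (143,210) to (176,275).

Call:
{"api": "servo_tool", "payload": {
  "moves": [
    {"travel":[-16,54,0],"dr":[0,0,0]},
    {"travel":[-16,54,0],"dr":[0,0,0]},
    {"travel":[-16,54,0],"dr":[0,0,0]},
    {"travel":[-16,54,0],"dr":[0,0,0]},
    {"travel":[-16,54,0],"dr":[0,0,0]},
    {"travel":[-16,54,0],"dr":[0,0,0]},
    {"travel":[0,0,0],"dr":[0,0,0]},
    {"travel":[0,0,0],"dr":[0,0,0]}
  ],
  "claw": 0
}}

```text
clock: 1.2
position: [0.5292, -0.3234, 0.231]
ee_rot: [1.0, 0.0, -0.0, -0.0]
ft_force: [-0.2, 0.9, -0.5]
grip_width: 1.002
```

```bash
python3 - <<'E'
from h import *
w=np.load('w1.npz'); c0=(w['K'],w['d'],w['V'])
a,b=onz('wrist',(143.5,210),.08,c0),onz('wrist',(176,275),.08,c0); print('plate',a,b,(a+b)/2,np.linalg.norm(a-b),np.degrees(np.arctan2(*(a-b)[1::-1])))
c=cal('wrist'); im=manip.camera('wrist'); cv2.imwrite('pics/w2.png',im); np.savez('w2.npz',K=c[0],d=c[1],V=c[2])
print(manip.get_obs()['position'],manip.get_obs()['ee_rot'])
cv2.imwrite('pics/w2c.png',cv2.resize(im[:300,120:400],None,fx=2.0,fy=2.0,interpolation=cv2.INTER_CUBIC))
E
```

```text
plate [ 0.51572697 -0.03928061  0.08      ] [ 0.54293276 -0.11282878  0.08      ] [ 0.52932987 -0.0760547   0.08      ] 0.07841867213592009 110.29964971279759
[ 0.52962281 -0.32265428  0.23110918] [ 9.99999613e-01  7.61609543e-04  5.31823609e-05 -4.36522542e-04]
```

View pics/w2c.png

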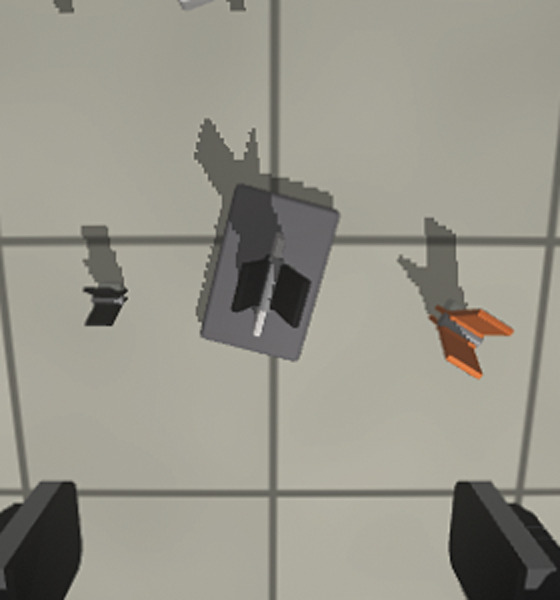

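The view is clear: the rest base's corners in the crop are at (236,183), (339,213), (297,361) and (201,336). The big black clip's wing tops are at about (240,286) and (306,309), with the decoys to either side.

```bash
python3 - <<'E'
from h import *
np.set_printoptions(precision=4,suppress=True)
w=np.load('w2.npz'); c=(w['K'],w['d'],w['V'])
f=lambda p,z: onz('wrist',(120+p[0]/2,p[1]/2),z,c)
C=[f(p,.016) for p in [(236,183),(339,213),(297,361),(201,336)]]
print(*C, 'ctr',np.mean(C,0)); 
for i,j in [(0,1),(3,2),(3,0),(2,1)]:
    d=C[j]-C[i]; print(np.linalg.norm(d),np.degrees(np.arctan2(d[1],d[0])))
for z in (.06,): print('strip',f((279,236),z),f((260,334),z))
im=cv2.imread('pics/w2.png'); g=im.max(2); roi=g[110:180,225:285]
m=np.zeros_like(g); m[110:180,225:285]=(roi<38)
n,l,s,ce=cv2.connectedComponentsWithStats(m.astype(np.uint8))
for k in range(1,n):
    if s[k,4]>30:
        r=cv2.minAreaRect(np.argwhere(l==k)[:,::-1].astype(np.float32)); print(s[k],ce[k]); print(cv2.boxPoints(r))
        h=cv2.approxPolyDP(cv2.convexHull(np.argwhere(l==k)[:,::-1].astype(np.int32)),2,True)[:,0]; print([(tuple(int(v) for v in q),onz('wrist',q,.099,c).round(4).tolist()[:2]) for q in h])
E
```

```text
[ 0.5128 -0.2498  0.016 ] [ 0.5691 -0.2656  0.016 ] [ 0.5473 -0.3499  0.016 ] [ 0.4916 -0.3349  0.016 ] ctr [ 0.5302 -0.3     0.016 ]
0.058534367653199075 -15.67375496141085
0.05768667123725527 -15.022493232906179
0.08777592003851996 76.02121518911672
0.0870993029453338 75.47412576063074
strip [ 0.5353 -0.2748  0.06  ] [ 0.526  -0.3236  0.06  ]
[236 128  18  28 272] [245.0441 141.3897]
[[235.3529 154.5883]
 [242.6471 125.4118]
 [254.1765 128.2941]
 [246.8824 157.4706]]
[((253, 128), [0.529, -0.2803]), ((248, 152), [0.5246, -0.3011]), ((237, 155), [0.5149, -0.3038]), ((241, 132), [0.5186, -0.2837])]
[255 133  19  29 295] [263.3492 146.139 ]
[[251.6515 155.9149]
 [260.7129 132.1287]
 [274.0614 137.2139]
 [265.     161.    ]]
[((261, 133), [0.5359, -0.2845]), ((273, 140), [0.5463, -0.2905]), ((265, 161), [0.5396, -0.3091]), ((255, 153), [0.5307, -0.302])]
```

The rest and clip agree: yaw is about −15° and the clip's axis about (0.530, −0.297). I'll line up, turn +15° about tool z, then go down with the claw part closed.

Call:
{"api": "servo_tool", "payload": {
  "moves": [
    {"travel":[0,-26,0],"dr":[0,0,0]},
    {"travel":[0,0,0],"dr":[0,0,7.5]},
    {"travel":[0,0,0],"dr":[0,0,7.5]},
    {"travel":[0,0,40],"dr":[0,0,0]},
    {"travel":[0,0,40],"dr":[0,0,0]},
    {"travel":[0,0,20],"dr":[0,0,0]},
    {"travel":[0,0,0],"dr":[0,0,0]}
  ],
  "claw": 0.4
}}

```text
clock: 2.12
position: [0.5288, -0.2959, 0.1298]
ee_rot: [0.992, -0.129, -0.001, -0.001]
ft_force: [-0.6, 0.6, 0.1]
grip_width: 0.599
```

```bash
python3 - <<'E'
from h import *
o=manip.get_obs();print(o['position'],o['grip_width'])
from scipy.spatial.transform import Rotation as R
print(R.from_quat(o['ee_rot']).as_matrix().round(4).tolist())
c=cal('wrist'); im=manip.camera('wrist'); cv2.imwrite('pics/w3.png',im); np.savez('w3.npz',K=c[0],d=c[1],V=c[2])
E
```

```text
[ 0.52884165 -0.29591367  0.12984465] 0.5985878016955639
[[0.9666, -0.2565, -0.0025], [-0.2564, -0.9666, 0.0018], [-0.0029, -0.0011, -1.0]]
```

View pics/w3.png

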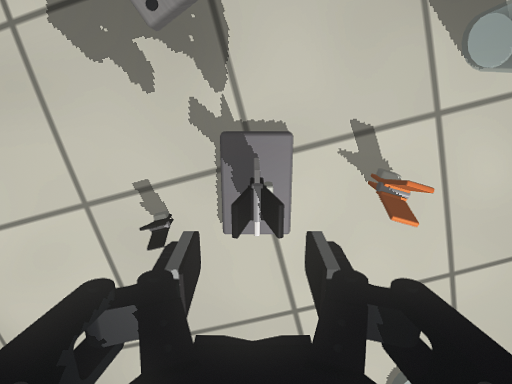

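Viewed 6. The clip sits at columns 233–283, rows 180–237, with the rest squared up to the tool. The clip's middle is about 5 px right of the finger centre line, so I'll convert that to mm.

```bash
python3 - <<'E'
from h import *
np.set_printoptions(precision=4,suppress=True)
w=np.load('w3.npz'); c=(w['K'],w['d'],w['V'])
T=np.array([.52884,-.29591,.12984]);M=np.array([[0.9666,-0.2565,-0.0025],[-0.2564,-0.9666,0.0018],[-0.0029,-0.0011,-1.0]])
im=cv2.imread('pics/w3.png');g=im.max(2).copy()
m=np.zeros_like(g);m[170:242,222:292]=g[170:242,222:292]<38
n,l,s,ce=cv2.connectedComponentsWithStats(m)
for k in range(1,n):
    if s[k,4]>30:
        h=cv2.approxPolyDP(cv2.convexHull(np.argwhere(l==k)[:,::-1].astype(np.int32)),1.5,True)[:,0]
        for q in h: print(k,q,(M.T@(onz('wrist',q,.099,c)-T)*1000).round(1))
for p in [(220,132),(293,132),(292,236),(221,236)]: print('base',(M.T@(onz('wrist',p,.016,c)-T)*1000).round(1))
E
```

```text
3 [250 186] [ -2.  -20.9  30.9]
3 [252 189] [ -0.9 -19.2  30.9]
3 [249 200] [ -2.6 -12.5  30.9]
3 [232 205] [-12.5  -9.4  30.9]
4 [269 225] [ 9.2  3.1 30.8]
4 [261 212] [ 4.4 -5.1 30.8]
4 [261 189] [  4.3 -19.2  30.8]
4 [263 186] [  5.4 -21.   30.8]
4 [282 204] [ 16.5 -10.1  30.8]
base [-26.7 -41.6 114. ]
base [ 32.  -41.7 113.8]
base [ 34.5  49.7 113.7]
base [-28.4  49.9 113.9]
```

Offset in tool axes: x about +2.3 mm, y about 0. Wing width measures 29 mm, as expected.

Call:
{"api": "servo_tool", "payload": {
  "moves": [
    {"travel":[2.3,0,0],"dr":[0,0,0]},
    {"travel":[0,0,31],"dr":[0,0,0]},
    {"travel":[0,0,20],"dr":[0,0,0]},
    {"travel":[0,0,10.5],"dr":[0,0,0]},
    {"travel":[0,0,0],"dr":[0,0,0]}
  ]
}}

```text
clock: 2.8
position: [0.5315, -0.2985, 0.0701]
ee_rot: [0.991, -0.13, 0.0, -0.0]
ft_force: [0.8, -0.1, 1.2]
grip_width: 0.599
```

Call:
{"api": "servo_tool", "payload": {
  "moves": [
    {"travel":[0,0,0],"dr":[0,0,0]},
    {"travel":[0,0,0],"dr":[0,0,0]},
    {"travel":[0,0,0],"dr":[0,0,0]},
    {"travel":[0,0,0],"dr":[0,0,0]},
    {"travel":[0,0,0],"dr":[0,0,0]},
    {"travel":[0,0,0],"dr":[0,0,0]}
  ],
  "claw": 1,
  "squeeze": 30
}}

```text
clock: 3.55
position: [0.5322, -0.2992, 0.0719]
ee_rot: [0.991, -0.131, 0.001, 0.0]
ft_force: [-2.0, 0.0, 8.9]
grip_width: 0.149
```

The fingers stopped at about 13 mm opening, so the wings are at their stop. Lifting.

Call:
{"api": "servo_tool", "payload": {
  "moves": [
    {"travel":[0,0,-15],"dr":[0,0,0]},
    {"travel":[0,0,-25],"dr":[0,0,0]},
    {"travel":[0,0,-30],"dr":[0,0,0]},
    {"travel":[0,0,-10],"dr":[0,0,0]},
    {"travel":[0,0,0],"dr":[0,0,0]},
    {"travel":[0,0,0],"dr":[0,0,0]}
  ]
}}

```text
clock: 4.3
position: [0.5307, -0.2983, 0.1486]
ee_rot: [0.991, -0.131, -0.001, -0.0]
ft_force: [0.4, -0.0, 0.2]
grip_width: 0.157
```

```bash
python3 - <<'E'
from h import *
from scipy.spatial.transform import Rotation as R
o=manip.get_obs();print(o['position'],o['grip_width'],o['ft_force']);print(R.from_quat(o['ee_rot']).as_matrix().round(4).tolist())
a=[manip.camera(n) for n in ('wrist','side')]
for n,i in zip(('wrist','side'),a): cv2.imwrite(f'pics/{n}4.png',i)
p=o['position'];u=proj('side',[p])[0].astype(int);print(u)
s=a[1][max(u[1]-45,0):u[1]+75,max(u[0]-60,0):u[0]+60]
cv2.imwrite('pics/m4.png',np.hstack([a[0][120:344,130:380],cv2.resize(s,(224,224),interpolation=cv2.INTER_CUBIC)]))
E
```

```text
[ 0.530688   -0.29825731  0.14861493] 0.15719247804529568 [ 0.4324352  -0.03974986  0.21287677]
[[0.9659, -0.2588, -0.0015], [-0.2588, -0.9659, 0.0007], [-0.0017, -0.0003, -1.0]]
[266 249]
```

View pics/m4.png

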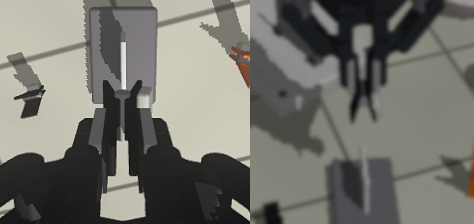

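Viewed 7. The clip hangs upright and open between the pads with its tips near side px (267,269), and the rest's strip is bare. I'll work out the tip height and the trip to the plate.

```bash
python3 - <<'E'
from h import *
for z in (.12,.115,.11,.105): print(z,proj('side',[[.5307,-.2983,z]])[0])
M=np.array([[0.9659,-0.2588],[-0.2588,-0.9659]])
print(M.T@(np.array([.5293,-.0768])-[.5307,-.2983])*1000)
E
```

```text
0.12 [266.2835801  263.11763122]
0.115 [266.30344609 265.34929648]
0.11 [266.32308663 267.56209063]
0.105 [266.34250471 269.75620576]
[ -58.67646 -213.58453]
```

Call:
{"api": "servo_tool", "payload": {
  "moves": [
    {"travel":[-15,-53,0],"dr":[0,0,0]},
    {"travel":[-15,-53,0],"dr":[0,0,0]},
    {"travel":[-15,-53,0],"dr":[0,0,0]},
    {"travel":[-13.7,-54.5,0],"dr":[0,0,0]},
    {"travel":[0,0,0],"dr":[0,0,-8.7]},
    {"travel":[0,0,0],"dr":[0,0,-8.7]},
    {"travel":[0,0,0],"dr":[0,0,-8.7]},
    {"travel":[0,0,0],"dr":[0,0,-8.7]},
    {"travel":[0,0,0],"dr":[0,0,0]},
    {"travel":[0,0,0],"dr":[0,0,0]}
  ]
}}

```text
clock: 5.65
position: [0.5296, -0.0772, 0.1495]
ee_rot: [0.985, 0.17, -0.0, -0.0]
ft_force: [0.4, -0.3, -0.5]
grip_width: 0.152
```

```bash
python3 - <<'E'
from h import *
from scipy.spatial.transform import Rotation as R
o=manip.get_obs();print(o['position'],o['grip_width'],o['ft_force']);print(R.from_quat(o['ee_rot']).as_matrix().round(4).tolist())
print('platecorners in tool', (R.from_quat(o['ee_rot']).as_matrix().T@(np.array([[.5293,-.0768,.08]])-o['position']).T).ravel())
a=[manip.camera(n) for n in ('wrist','side','scene')]
for n,i in zip(('wrist','side','scene'),a): cv2.imwrite(f'pics/{n}5.png',i)
p=o['position'];L=[cv2.resize(a[0][100:340,132:372],(264,264))]
for n,i in zip(('side','scene'),a[1:]):
    u=proj(n,[p])[0].astype(int);print(n,u)
    s=i[u[1]-45:u[1]+75,u[0]-60:u[0]+60]; L.append(cv2.resize(s,(264,264),interpolation=cv2.INTER_CUBIC))
cv2.imwrite('pics/m5.png',np.hstack(L))
E
```

```text
[ 0.52963304 -0.07720352  0.14946828] 0.1520768167549209 [ 0.41048905 -0.33964249 -0.51668604]
[[0.9421, 0.3354, -0.0005], [0.3354, -0.9421, 0.0001], [-0.0004, -0.0003, -1.0]]
platecorners in tool [-0.00014952 -0.00047204  0.06946848]
side [227 177]
scene [234 163]
```

View pics/m5.png

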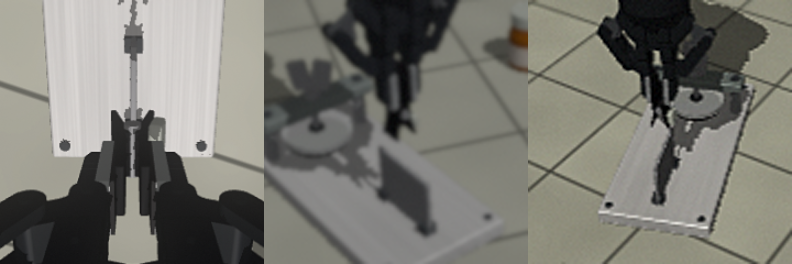

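Viewed 8. The wrist panel shows the plate's top edge in line with the clip's middle (column about 132 of the crop) and the base square to the tool. I'll go down onto the plate in steps and watch the force.

Call:
{"api": "servo_tool", "payload": {
  "moves": [
    {"travel":[0,0,20],"dr":[0,0,0]},
    {"travel":[0,0,15],"dr":[0,0,0]},
    {"travel":[0,0,8],"dr":[0,0,0]},
    {"travel":[0,0,0],"dr":[0,0,0]},
    {"travel":[0,0,0],"dr":[0,0,0]}
  ]
}}

```text
clock: 6.42
position: [0.5302, -0.0772, 0.1073]
ee_rot: [0.985, 0.172, 0.0, 0.0]
ft_force: [-1.2, -0.8, 0.0]
grip_width: 0.152
```

Call:
{"api": "servo_tool", "payload": {
  "moves": [
    {"travel":[0,0,5],"dr":[0,0,0]},
    {"travel":[0,0,4],"dr":[0,0,0]},
    {"travel":[0,0,0],"dr":[0,0,0]},
    {"travel":[0,0,0],"dr":[0,0,0]}
  ]
}}

```text
clock: 6.92
position: [0.5299, -0.0771, 0.0979]
ee_rot: [0.985, 0.172, 0.0, -0.0]
ft_force: [-0.8, 0.1, 0.3]
grip_width: 0.15
```

```bash
python3 - <<'E'
from h import *
o=manip.get_obs();print(o['position'],o['grip_width'],o['ft_force'])
a=[manip.camera(n) for n in ('wrist','side','scene')]
for n,i in zip(('wrist','side','scene'),a): cv2.imwrite(f'pics/{n}6.png',i)
p=o['position'];L=[cv2.resize(a[0][100:340,132:372],(264,264))]
for n,i in zip(('side','scene'),a[1:]):
    u=proj(n,[p])[0].astype(int);print(n,u,proj(n,[p-[0,0,.035]])[0])
    s=i[u[1]-25:u[1]+45,u[0]-35:u[0]+35]; L.append(cv2.resize(s,(264,264),interpolation=cv2.INTER_CUBIC))
cv2.imwrite('pics/m6.png',np.hstack(L))
E
```

```text
[ 0.52985405 -0.07713357  0.09787775] 0.1500712478977241 [-0.80400139  0.07640461  0.27923879]
side [229 199] [230.29452089 212.96907826]
scene [235 179] [235.75279483 189.45089579]
```

View pics/m6.png

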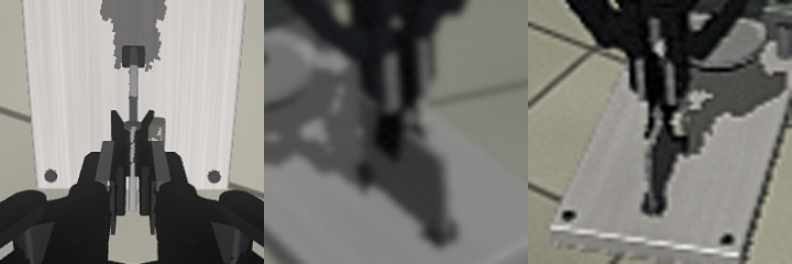

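Viewed 9. The plate now lies between the jaws and shows ahead of and behind the clip at column about 132, with no contact force. I'll go a little deeper.

Call:
{"api": "servo_tool", "payload": {
  "moves": [
    {"travel":[0,0,3],"dr":[0,0,0]},
    {"travel":[0,0,0],"dr":[0,0,0]},
    {"travel":[0,0,0],"dr":[0,0,0]}
  ]
}}

```text
clock: 7.45
position: [0.5298, -0.0772, 0.0948]
ee_rot: [0.985, 0.172, 0.0, -0.0]
ft_force: [0.6, 0.2, -1.0]
grip_width: 0.154
```

Call:
{"api": "servo_tool", "payload": {
  "moves": [
    {"travel":[0,0,2],"dr":[0,0,0]},
    {"travel":[0,0,0],"dr":[0,0,0]},
    {"travel":[0,0,0],"dr":[0,0,0]}
  ]
}}

```text
clock: 7.82
position: [0.5298, -0.0771, 0.0928]
ee_rot: [0.985, 0.172, 0.0, -0.0]
ft_force: [-0.5, 0.1, -0.7]
grip_width: 0.154
```

Call:
{"api": "servo_tool", "payload": {
  "moves": [
    {"travel":[0,0,0],"dr":[0,0,0]},
    {"travel":[0,0,0],"dr":[0,0,0]},
    {"travel":[0,0,0],"dr":[0,0,0]},
    {"travel":[0,0,0],"dr":[0,0,0]}
  ],
  "claw": 0.3
}}

```text
clock: 8.32
position: [0.5298, -0.0772, 0.0928]
ee_rot: [0.985, 0.172, 0.0, 0.0]
ft_force: [-0.5, -0.5, -0.8]
grip_width: 0.697
```

Call:
{"api": "servo_tool", "payload": {
  "moves": [
    {"travel":[0,0,-20],"dr":[0,0,0]},
    {"travel":[0,0,-40],"dr":[0,0,0]},
    {"travel":[0,0,-40],"dr":[0,0,0]},
    {"travel":[0,0,-30],"dr":[0,0,0]},
    {"travel":[0,0,0],"dr":[0,0,0]},
    {"travel":[0,0,0],"dr":[0,0,0]}
  ]
}}

```text
clock: 9.07
position: [0.5294, -0.0771, 0.2221]
ee_rot: [0.985, 0.172, -0.0, -0.0]
ft_force: [0.6, 0.3, -0.0]
grip_width: 0.701
```

```bash
python3 - <<'E'
from h import *
from scipy.spatial.transform import Rotation as R
o=manip.get_obs();print(o['position'],o['grip_width'],o['ft_force']);print(R.from_quat(o['ee_rot']).as_matrix().round(4).tolist(),o['joint_pos'].round(2))
c=cal('wrist');np.savez('w7.npz',K=c[0],d=c[1],V=c[2])
a=[manip.camera(n) for n in ('wrist','side')]
for n,i in zip(('wrist','side'),a): cv2.imwrite(f'pics/{n}7.png',i)
u=proj('side',[[.5293,-.0768,.09]])[0].astype(int);print(u,proj('side',[[.5293,-.0768,.08],[.5293,-.0768,.058],[.5293,-.0768,.12]]))
s=cv2.resize(a[1][u[1]-45:u[1]+51,u[0]-35:u[0]+35],(280,384),interpolation=cv2.INTER_CUBIC)
cv2.imwrite('pics/m7.png',np.hstack([a[0],s]))
E
```

```text
[ 0.52944621 -0.07710578  0.22209708] 0.7011339209227085 [ 0.62049969  0.25688278 -0.04087281]
[[0.9409, 0.3388, -0.0008], [0.3388, -0.9409, 0.0001], [-0.0007, -0.0004, -1.0]] [ 0.11  0.14 -0.06  1.71  0.01  1.29  0.4 ]
[229 202] [[229.5464135  206.30106681]
 [230.11928846 214.79564342]
 [228.47103263 190.24135311]]
```

View pics/m7.png

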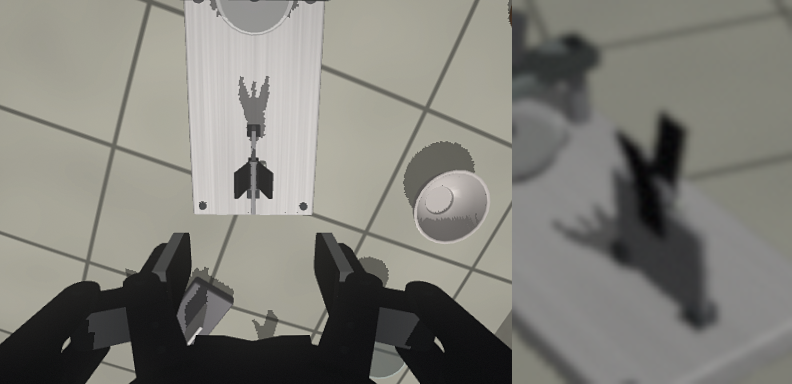

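Viewed 10. The clip sits alone on the plate, upright, near its middle (wrist px (253,180)). In the side crop its tips lie about 22–24 mm below the edge. Next I'll go over the screw and read its wing angle with a mask.

Call:
{"api": "servo_tool", "payload": {
  "moves": [
    {"travel":[0,-40,0],"dr":[0,0,0]},
    {"travel":[0,-50,0],"dr":[0,0,0]},
    {"travel":[0,-50,0],"dr":[0,0,0]},
    {"travel":[0.5,-25,0],"dr":[0,0,0]},
    {"travel":[0,0,0],"dr":[0,0,0]},
    {"travel":[0,0,0],"dr":[0,0,0]}
  ]
}}

```text
clock: 9.93
position: [0.4744, 0.0773, 0.2223]
ee_rot: [0.985, 0.171, -0.0, 0.0]
ft_force: [0.1, -0.3, 0.1]
grip_width: 0.699
```

```bash
python3 - <<'E'
from h import *
from scipy.spatial.transform import Rotation as R
o=manip.get_obs();print(o['position']);print(R.from_quat(o['ee_rot']).as_matrix().round(4).tolist(),o['joint_pos'].round(2))
c=cal('wrist');np.savez('w8.npz',K=c[0],d=c[1],V=c[2])
a=manip.camera('wrist');cv2.imwrite('pics/wrist8.png',a)
print(proj('wrist',[[.4739,.0785,.117],[.4739,.0785,.074]]))
cv2.imwrite('pics/m8.png',cv2.resize(a[80:290,130:375],None,fx=2.4,fy=2.4,interpolation=cv2.INTER_CUBIC))
E
```

```text
[0.47441917 0.07725888 0.22228094]
[[0.9412, 0.3379, -0.0007], [0.3379, -0.9412, -0.0005], [-0.0009, 0.0002, -1.0]] [-0.06  0.03 -0.2   1.83  0.01  1.28  0.08]
[[253.17735798 183.38742952]
 [253.09935966 170.80322706]]
```

View pics/m8.png

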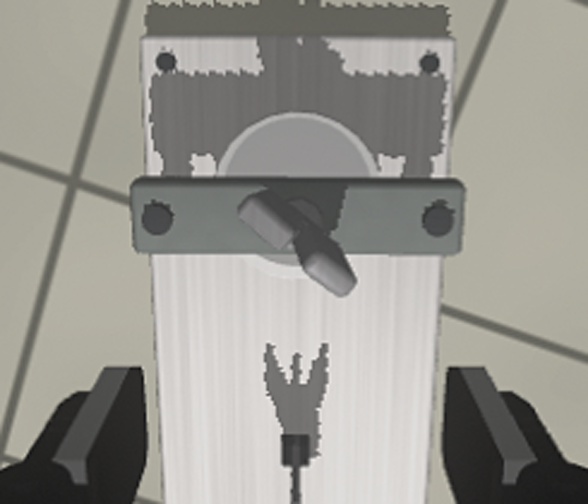

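Viewed 11 (one past the budget, because the screw needed a closer look). The blade runs from crop (252,198) to (345,287), centred on (298,243).

```bash
python3 - <<'E'
from h import *
w=np.load('w8.npz'); c=(w['K'],w['d'],w['V'])
T=np.array([.47442,.07726,.22228]);M=np.array([[0.9412,0.3379,-0.0007],[0.3379,-0.9412,-0.0005],[-0.0009,0.0002,-1.0]])
f=lambda p,z:onz('wrist',(130+p[0]/2.4,80+p[1]/2.4),z,c)
for z in(.108,.115):
    a,b=f((252,198),z),f((345,287),z);d=M.T@(b-a);print(z,np.linalg.norm(d),np.degrees(np.arctan2(d[1],d[0])),(M.T@((a+b)/2-T)*1000).round(1))
for p in [(157,218),(437,218)]: print('bridge bolt',(M.T@(f(p,.075)-T)*1000).round(1))
E
```

```text
0.108 0.04596621083774951 44.71585967954487 [  1.3  -0.8 114.3]
0.115 0.044715459483438844 44.71585967954488 [  1.2  -2.8 107.3]
bridge bolt [-54.3  -1.8 147.3]
bridge bolt [ 55.5  -1.9 147.2]
```

The screw reads about 135° (2.36 rad), with its axis at tool (+0.5, −1.7) mm. I'll turn −45.3° about tool z and go down. One grip then covers the whole turn within the last joint's range.

Call:
{"api": "servo_tool", "payload": {
  "moves": [
    {"travel":[0.5,-1.7,0],"dr":[0,0,0]},
    {"travel":[0,0,0],"dr":[0,0,-9.1]},
    {"travel":[0,0,0],"dr":[0,0,-9.1]},
    {"travel":[0,0,0],"dr":[0,0,-9.1]},
    {"travel":[0,0,0],"dr":[0,0,-9]},
    {"travel":[0,0,0],"dr":[0,0,-9]},
    {"travel":[0,0,40],"dr":[0,0,0]},
    {"travel":[0,0,40],"dr":[0,0,0]},
    {"travel":[0,0,33],"dr":[0,0,0]},
    {"travel":[0,0,20],"dr":[0,0,0]},
    {"travel":[0,0,0],"dr":[0,0,0]},
    {"travel":[0,0,0],"dr":[0,0,0]}
  ]
}}

```text
clock: 11.48
position: [0.4749, 0.0799, 0.0907]
ee_rot: [0.843, 0.538, 0.001, 0.0]
ft_force: [0.7, 0.9, -1.0]
grip_width: 0.702
```

Call:
{"api": "servo_tool", "payload": {
  "moves": [
    {"travel":[0,0,0],"dr":[0,0,0]},
    {"travel":[0,0,0],"dr":[0,0,0]},
    {"travel":[0,0,0],"dr":[0,0,0]},
    {"travel":[0,0,0],"dr":[0,0,0]},
    {"travel":[0,0,0],"dr":[0,0,0]},
    {"travel":[0,0,0],"dr":[0,0,0]}
  ],
  "claw": 1,
  "squeeze": 50
}}

```text
clock: 12.22
position: [0.474, 0.0793, 0.0903]
ee_rot: [0.843, 0.538, -0.0, 0.0]
ft_force: [-3.8, -2.6, 6.4]
grip_width: 0.107
```

```bash
cat > st.py <<'E'
from h import *
from scipy.spatial.transform import Rotation as R
o=manip.get_obs();M=R.from_quat(o['ee_rot']).as_matrix();print(o['clock'],o['position'].round(4),o['grip_width'].round(3),'yaw',np.degrees(np.arctan2(M[1,0],M[0,0])).round(2),'z',M[:,2].round(3),'F',o['ft_force'].round(1),'T',o['torque'].round(2),'j7',o['joint_pos'].round(2))
E
python3 st.py
```

```text
Traceback (most recent call last):
  File "st.py", line 3, in <module>
    o=manip.get_obs();M=R.from_quat(o['ee_rot']).as_matrix();print(o['clock'],o['position'].round(4),o['grip_width'].round(3),'yaw',np.degrees(np.arctan2(M[1,0],M[0,0])).round(2),'z',M[:,2].round(3),'F',o['ft_force'].round(1),'T',o['torque'].round(2),'j7',o['joint_pos'].round(2))
                                                                                                     ^^^^^^^^^^^^^^^^^^^^^
AttributeError: 'float' object has no attribute 'round'
```

Gripped at about 9–10 mm, which fits the blade. Turning clockwise.

Call:
{"api": "servo_tool", "payload": {
  "moves": [
    {"travel":[0,0,0],"dr":[0,0,6]},
    {"travel":[0,0,0],"dr":[0,0,8]},
    {"travel":[0,0,0],"dr":[0,0,8]},
    {"travel":[0,0,0],"dr":[0,0,8]},
    {"travel":[0,0,0],"dr":[0,0,8]},
    {"travel":[0,0,0],"dr":[0,0,8]},
    {"travel":[0,0,0],"dr":[0,0,8]},
    {"travel":[0,0,0],"dr":[0,0,6]},
    {"travel":[0,0,0],"dr":[0,0,0]}
  ]
}}

```text
clock: 13.35
position: [0.475, 0.0799, 0.0903]
ee_rot: [0.999, 0.045, 0.001, 0.0]
ft_force: [2.1, -1.8, 2.2]
grip_width: 0.106
```

```bash
sed -i "s/o\['grip_width'\].round(3)/o['grip_width']/" st.py; python3 st.py
```

```text
13.35 [0.475  0.0799 0.0903] 0.10624541187697245 yaw 5.12 z [ 0.002 -0.    -1.   ] F [ 2.1 -1.8  2.2] T [-0.41 -0.53 -0.02] j7 [-0.14  0.16 -0.13  1.99  0.03  0.99 -0.19]
```

Call:
{"api": "servo_tool", "payload": {
  "moves": [
    {"travel":[0,0,0],"dr":[0,0,6]},
    {"travel":[0,0,0],"dr":[0,0,8]},
    {"travel":[0,0,0],"dr":[0,0,8]},
    {"travel":[0,0,0],"dr":[0,0,8]},
    {"travel":[0,0,0],"dr":[0,0,8]},
    {"travel":[0,0,0],"dr":[0,0,8]},
    {"travel":[0,0,0],"dr":[0,0,8]},
    {"travel":[0,0,0],"dr":[0,0,8]},
    {"travel":[0,0,0],"dr":[0,0,4]},
    {"travel":[0,0,0],"dr":[0,0,0]}
  ]
}}

```text
clock: 14.6
position: [0.476, 0.0793, 0.0904]
ee_rot: [0.862, -0.506, 0.002, -0.001]
ft_force: [7.5, -3.0, -3.3]
grip_width: 0.109
```

```bash
python3 st.py
```

```text
14.6 [0.476  0.0793 0.0904] 0.10886366466335937 yaw -60.84 z [ 0.004 -0.    -1.   ] F [ 7.5 -3.  -3.3] T [-0.78 -1.66 -0.06] j7 [-0.23  0.16 -0.04  1.99  0.01  0.99 -1.33]
```

Call:
{"api": "servo_tool", "payload": {
  "moves": [
    {"travel":[0,0,0],"dr":[0,0,4]},
    {"travel":[0,0,0],"dr":[0,0,3]},
    {"travel":[0,0,0],"dr":[0,0,2]},
    {"travel":[0,0,0],"dr":[0,0,0]},
    {"travel":[0,0,0],"dr":[0,0,0]}
  ]
}}

```text
clock: 15.22
position: [0.4761, 0.0792, 0.0904]
ee_rot: [0.82, -0.572, 0.002, -0.001]
ft_force: [8.2, -5.2, -2.3]
grip_width: 0.111
```

```bash
python3 st.py
```

```text
15.225 [0.4761 0.0792 0.0904] 0.11072702852694402 yaw -69.79 z [ 0.004 -0.    -1.   ] F [ 8.2 -5.2 -2.3] T [-0.86 -1.71 -0.01] j7 [-0.24  0.16 -0.02  1.99  0.01  0.99 -1.48]
```

Call:
{"api": "servo_tool", "payload": {
  "moves": [
    {"travel":[0,0,0],"dr":[0,0,2]},
    {"travel":[0,0,0],"dr":[0,0,2]},
    {"travel":[0,0,0],"dr":[0,0,0]},
    {"travel":[0,0,0],"dr":[0,0,0]}
  ]
}}

```text
clock: 15.72
position: [0.4761, 0.0792, 0.0904]
ee_rot: [0.801, -0.599, 0.002, -0.001]
ft_force: [7.4, -4.9, -2.1]
grip_width: 0.107
```

```bash
python3 st.py
```

```text
15.725 [0.4761 0.0792 0.0904] 0.10741429888521142 yaw -73.64 z [ 0.004 -0.001 -1.   ] F [ 7.4 -4.9 -2.1] T [-1.11 -1.61  1.31] j7 [-0.24  0.15 -0.02  1.99  0.01  0.99 -1.55]
```

The yaw torque jumped from 0 to 1.3 N m at yaw about −71°, where −70.3° was predicted, so the screw is seated. Backing off a quarter turn, to yaw about +20°.

Call:
{"api": "servo_tool", "payload": {
  "moves": [
    {"travel":[0,0,0],"dr":[0,0,-5]},
    {"travel":[0,0,0],"dr":[0,0,-8]},
    {"travel":[0,0,0],"dr":[0,0,-8]},
    {"travel":[0,0,0],"dr":[0,0,-8]},
    {"travel":[0,0,0],"dr":[0,0,-8]},
    {"travel":[0,0,0],"dr":[0,0,-8]},
    {"travel":[0,0,0],"dr":[0,0,-8]},
    {"travel":[0,0,0],"dr":[0,0,-8]},
    {"travel":[0,0,0],"dr":[0,0,-8]},
    {"travel":[0,0,0],"dr":[0,0,-8]},
    {"travel":[0,0,0],"dr":[0,0,-8]},
    {"travel":[0,0,0],"dr":[0,0,-5]}
  ]
}}

```text
clock: 17.23
position: [0.4748, 0.0799, 0.0903]
ee_rot: [0.99, 0.143, 0.001, 0.0]
ft_force: [1.3, -0.6, 3.6]
grip_width: 0.109
```

```bash
python3 st.py
```

```text
17.225 [0.4748 0.0799 0.0903] 0.10897687275528106 yaw 16.46 z [ 0.001  0.    -1.   ] F [ 1.3 -0.6  3.6] T [-0.38 -0.1  -0.09] j7 [-0.12  0.16 -0.15  1.99  0.03  0.99  0.  ]
```

Call:
{"api": "servo_tool", "payload": {
  "moves": [
    {"travel":[0,0,0],"dr":[0,0,-2]},
    {"travel":[0,0,0],"dr":[0,0,-1]},
    {"travel":[0,0,0],"dr":[0,0,0]},
    {"travel":[0,0,0],"dr":[0,0,0]},
    {"travel":[0,0,0],"dr":[0,0,0]}
  ]
}}

```text
clock: 17.85
position: [0.4747, 0.0799, 0.0903]
ee_rot: [0.986, 0.166, 0.001, 0.0]
ft_force: [1.1, -2.5, 5.7]
grip_width: 0.107
```

```bash
python3 st.py; python3 - <<'E'
from h import *
L=[]
for n,x0,y0 in(('wrist',132,110),('side',130,120),('scene',180,110)):
    i=manip.camera(n);w=(240 if n=='wrist' else 150);L.append(cv2.resize(i[y0:y0+w,x0:x0+w],(264,264),interpolation=cv2.INTER_CUBIC))
cv2.imwrite('pics/m9.png',np.hstack(L))
E
```

```text
17.85 [0.4747 0.0799 0.0903] 0.10745205210155073 yaw 19.13 z [ 0.001 -0.    -1.   ] F [ 1.1 -2.5  5.7] T [-0.48 -0.12  0.08] j7 [-0.12  0.16 -0.15  1.99  0.03  0.99  0.05]
```

View pics/m9.png

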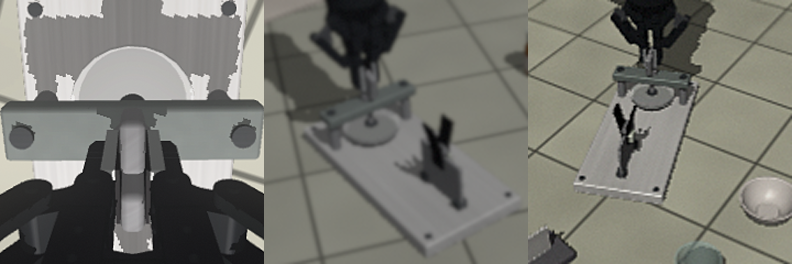

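Viewed 12. The blade stands straight along the press's y axis between the pads (wrist crop column about 132), a quarter turn from its seat. The clip is upright on the plate, and the dish and beaker stand where they were. Handing in.

```bash
python3 -c "
from workcell import manip
print(manip.hand_in())"
```

```text
the job is handed in; nothing more can be done
None
```

I handed in the job at 17.9 s of the 64 s. The clip is on the press plate, and the wing screw was seated, backed off a quarter turn and is still gripped. No verdict was reported.

**Clip:** I squeezed it off the rest, lowered it over the middle of the plate and let go. It stands upright and alone on the plate. By the side camera its jaw tips are about 22–24 mm below the top edge. That reading is only good to about 2 mm, but it sits inside the 7–28 mm limit.

**Screw:** It started at about 2.36 rad. I turned it clockwise until the twisting torque jumped from 0 to 1.3 N m. That happened between tool yaw −70° and −74°, close to the predicted −70.3°, which shows it reached its stop. I then backed it off to tool yaw 19.1°, or about 1.56 rad by the measured press angle. I cannot read the joint directly. The fingers still hold the blade at about 9 mm opening, set to 50 N.

**Bystanders:** In the last picture the dish and the visible part of the beaker looked where they had been. The jar was out of that crop, but no move came near it.

**Checks that fell short:**
- One move was refused for a missing "dr", which cost a picture.
- I viewed 12 pictures against the budget of 10.
- The tool sat 1–2 mm off the screw's axis while turning, giving up to about 10 N of side force.

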